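# Transfer reagents to the second rack in reverse order

### The job

Move the four reagent containers from the full grey plastic rack into the empty aluminium rack in reverse order: the container nearest the handle of the plastic rack goes into the aluminium rack's pocket farthest from its handle, the next one into the next pocket, and so on, until the one farthest from the plastic rack's handle stands right beside the aluminium rack's handle. Do not tip any container over; set each one down gently on the floor of its pocket without letting it drop, and leave all four standing still and released.

Things in the scene. Friction and masses are not known exactly. Their poses are not given: they have to be found in the camera images.
- tall_bottle: A loose reagent container, tall white round bottle: body 32 mm diameter, straight up to 56 mm, then a shoulder and a narrow grey cap 20 mm in diameter, top at 86 mm. Closed, 40 to 140 g. Origin: centre of its underside, z up. It stands in one of the full rack's pockets at the start, so its lowest 14 mm are inside the pocket.
- squat_jar: A loose reagent container, squat white jar: body 34 mm diameter up to 44 mm, grey wide round lid 36 mm in diameter above it, flat top at 60 mm. Closed, 40 to 140 g. Origin: centre of its underside, z up. It stands in one of the full rack's pockets at the start, so its lowest 14 mm are inside the pocket.
- square_bottle: A loose reagent container, white bottle with a square body 34 x 34 mm (flats across its own x and y), straight up to 56 mm, with a round grey cap 24 mm in diameter, top at 74 mm. Closed, 40 to 140 g. Origin: centre of its underside, z up. It stands in one of the full rack's pockets at the start, so its lowest 14 mm are inside the pocket.
- slim_tube: A loose reagent container, slim white round tube 26 mm in diameter with a foot disc 34 mm across and 4 mm high, grey flat cap 28 mm in diameter from 70 mm, top at 80 mm. Closed, 40 to 140 g. Origin: centre of its underside, z up. It stands in one of the full rack's pockets at the start, so its lowest 14 mm are inside the pocket.
- holder_tall_bottle: The fixed grey plastic pocket of the full rack in which the tall bottle stands at the start (all four pockets look alike): 58 mm square, 18 mm high, walls and floor 4 mm. Origin: centre of its underside, 6 mm above the rack's origin. It stays there, so its y in the full rack's frame tells the place the container came from.
- holder_squat_jar: The fixed grey plastic pocket of the full rack in which the squat jar stands at the start (all four pockets look alike): 58 mm square, 18 mm high, walls and floor 4 mm. Origin: centre of its underside, 6 mm above the rack's origin. It stays there, so its y in the full rack's frame tells the place the container came from.
- holder_square_bottle: The fixed grey plastic pocket of the full rack in which the square bottle stands at the start (all four pockets look alike): 58 mm square, 18 mm high, walls and floor 4 mm. Origin: centre of its underside, 6 mm above the rack's origin. It stays there, so its y in the full rack's frame tells the place the container came from.
- holder_slim_tube: The fixed grey plastic pocket of the full rack in which the slim tube stands at the start (all four pockets look alike): 58 mm square, 18 mm high, walls and floor 4 mm. Origin: centre of its underside, 6 mm above the rack's origin. It stays there, so its y in the full rack's frame tells the place the container came from.
- full_rack: Grey plastic rack that holds the containers at the start; fixed, left or right, turned any way. Base 66 (own x) x 256 (own y) x 6 mm; upright dark steel loop handle, 38 mm high, at its +y end (y = 150 mm). Origin: centre of underside. Four square pockets at y = +96 (beside the handle), +32, -32, -96 mm, x = 0: 50 mm wide inside, 58 outside, floor 10 mm and rim 24 mm above the origin.
- empty_rack: Bare aluminium rack, empty at the start; fixed, left or right, turned any way. Base 66 (own x) x 256 (own y) x 6 mm; upright dark steel loop handle, 38 mm high, at its +y end (y = 150 mm). Origin: centre of underside. Four square pockets at y = +96 (beside the handle), +32, -32, -96 mm, x = 0: 50 mm wide inside, 58 outside, floor 10 mm and rim 24 mm above the origin.
Things that resemble listed ones, but are neither listed nor needed, are in the scene too. Leave any blue look-alike of the squat_jar alone.

How it is judged:
By the outcome, as a careful person would: the job done as asked, in the order asked, and still so for the second after the job is handed in, with the robot touching nothing.
It also fails if it takes over 120 s, if anything falls off the work surface, if the arm or the gripper's body presses on something with over 40 N, if the wrist force passes 120 N, or if a joint passes its speed limit or range.

### The arm

A 6-joint arm with a two-finger parallel gripper is mounted at the origin on the work surface. World frame = base frame: x ahead of the robot, y to its left, z up, the work surface at z = 0. Lengths are in m, angles in rad, forces in N, time in s.
With the tool pointing down it reaches from about 0.325 to 0.75 m from the base axis. Payload 7.6 kg.
Tool frame: the origin (TCP) lies midway between the tips of the shut fingers; the grasp point (between the pads) lies 19 mm behind it (r.hold_point_z is the x of the grasp point in the tool frame, in m); x points along the fingers, z is the direction in which the jaws open and shut, and the axes are right-handed (so a half turn about x gives the same grasp; the last joint's range is limited). The gripper opens to 85 mm and grips with 20 to 120 N. Pads are 22 mm wide; open, the fingers measure 114 mm over their backs; the gripper's body (76 mm by 85 mm) begins 54 mm behind the grasp point. The pads swing forward as they close: fully open they stand 13 mm farther back than shut.
Start: joints at [-0.07, 0.052, 1.401, -0, 1.689, -0.07], TCP at [0.525, 0, 0.231] pointing down, gripper open.
Joint ranges: [-2.9, 2.9], [-0.91, 2.17], [0.12, 2.37], [-1.06, 4.2], [0.26, 2.73], [-2.93, 2.93]. Speed limits (rad/s): [2.57, 2.57, 3.01, 3.14, 3.14, 3.14].

### API

Orientations are given as a unit quaternion [x, y, z, w].
In Python, from plant import r gives the robot as it stands. Calls block until the motion is done:
- r.reach(position, orientation): joint-space move of the TCP to a pose.
- r.servo_line(position, attitude=None, vel=0.15, f_stop=None): straight line of the TCP; attitude=None keeps the orientation; vel is the mean speed in m/s. With f_stop (N) it stops when the force on the tool has changed by that much, and returns True; else False.
- r.move_j(angles): joint-space move.
- r.command_gripper(opening, f_grip=None): finger opening in m; f_grip is the grip in N (None keeps the last); returns when the fingers have stopped.
- r.hold(seconds).
- r.solve_ik(position, orientation): joint angles nearest the present ones, or None.
- r.state(): the state.
- r.grab_frame(name): name is "scene" or "side" or "wrist"; returns the picture (400x640x3 uint8, blue, green, red); there is no depth.
- r.calibration(name): a dict with "mtx" (3x3 intrinsics, pixels), "k1" (the pictures are not rectified: a ray, as slopes to the right and down, at radius r is drawn at 1 + k1 r^2 times it, then the intrinsics apply), "T" (4x4, takes a point from camera to world coordinates); the wrist camera has in their place "T_tool_cam" (4x4, takes a point from camera to tool coordinates, whose origin is the TCP and whose axes are the tool frame's). Camera axes: x right, y down, z forward; pixel columns grow to the right and rows downward; lengths in m; the calibration is good to about 2 mm. A picture is of the moment at which its call begins: read the wrist's pose just before it. calibration takes no time and is no camera call.
A pose or a line that the arm cannot do raises r.MotionError and nothing moves.
- r.sign_off(): hands the job in, once; it reports no verdict.
The state is a dict: "t": time; "joint_positions": joint angles; "qd": joint speeds; "effort": joint torques, N m; "ee_pos": TCP position; "ee_rot": TCP orientation; "wrist_force": force on the tool from outside, world axes, zero at the start; "wrist_torque": the same for the moment, N m; "grip_width": finger opening in m.
Only numpy, scipy, OpenCV 4.12 (cv2) and the standard library are available. Lean on these libraries where they do the work, as an engineer would, in place of code of your own. Each camera call takes 0.05 s, during which the arm holds its last target. There are 200 camera calls.

## Working session

There is one attempt and no reset: what is moved stays moved. The work goes in short steps, each a Python script; the robot and the scene stay as the last script left them, time stands still between calls to the robot, and variables do not carry over. Pictures are saved under pics/ and viewed, about 12 in all and at most 16, crops included, and the job is handed in when it is done.

```bash
ls; mkdir -p pics
python3 - <<'E'
from plant import r
import cv2
for n in ("scene","side"):
    cv2.imwrite(f"pics/{n}0.png", r.grab_frame(n)); c=r.calibration(n); print(n,c)
print(r.calibration("wrist")); s=r.state(); print(s['t'],s['ee_rot'],s['ee_pos'],s['grip_width'],r.hold_point_z)
E
```

```text
pics
scene {'mtx': array([[501.18680529,   0.        , 325.6881303 ],
       [  0.        , 501.18680529, 195.12274302],
       [  0.        ,   0.        ,   1.        ]]), 'k1': -0.04262328490270112, 'T': array([[-0.62702818,  0.58521326, -0.51416058,  1.17164427],
       [ 0.77897487,  0.46610835, -0.4194534 ,  0.55299609],
       [-0.00581515, -0.66352728, -0.74812949,  0.99486984],
       [ 0.        ,  0.        ,  0.        ,  1.        ]])}
side {'mtx': array([[412.6461726 ,   0.        , 318.915611  ],
       [  0.        , 412.6461726 , 198.67413198],
       [  0.        ,   0.        ,   1.        ]]), 'k1': 0.02811803084595989, 'T': array([[ 7.06527560e-01, -3.35043488e-01,  6.23349556e-01,
        -2.68130611e-02],
       [-7.07685373e-01, -3.33910715e-01,  6.22643596e-01,
        -5.55946379e-01],
       [-4.69586475e-04, -8.81050223e-01, -4.73022498e-01,
         4.84066992e-01],
       [ 0.00000000e+00,  0.00000000e+00,  0.00000000e+00,
         1.00000000e+00]])}
{'mtx': array([[351.12740329,   0.        , 318.58542766],
       [  0.        , 351.12740329, 202.3074988 ],
       [  0.        ,   0.        ,   1.        ]]), 'k1': -0.03926049185546849, 'T_tool_cam': array([[-9.54071429e-04, -2.63577217e-01,  9.64637829e-01,
        -1.42962954e-01],
       [ 8.68857680e-04, -9.64638122e-01, -2.63576438e-01,
         6.82194247e-02],
       [ 9.99999167e-01,  5.86662237e-04,  1.14934476e-03,
        -3.95641999e-04],
       [ 0.00000000e+00,  0.00000000e+00,  0.00000000e+00,
         1.00000000e+00]])}
0.1 [3.02736374e-05 7.07619954e-01 4.99692035e-05 7.06593233e-01] [5.24724099e-01 4.92449891e-05 2.30535667e-01] 0.08537681047826177 -0.0187
```

View pics/scene0.png

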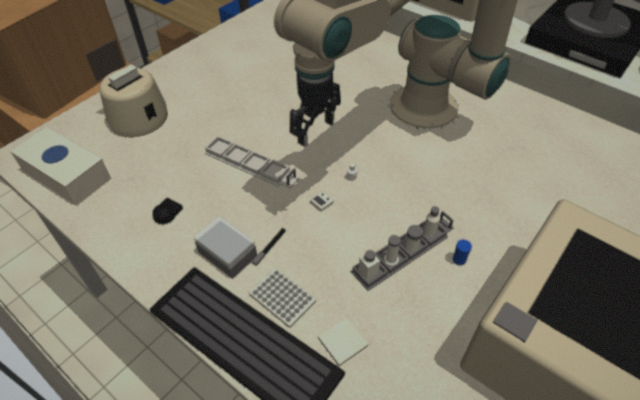

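View pics/side0.png

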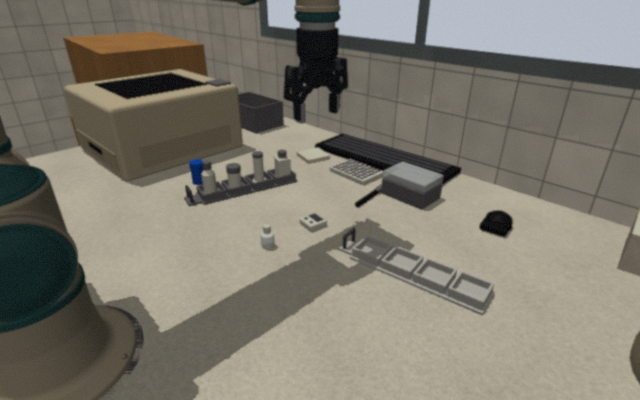

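Scene view: the full plastic rack runs from its handle at (447,220) to (362,280). From the handle it holds the tall bottle (434,220), squat jar (414,240), slim tube (393,250) and square bottle (370,264). The empty aluminium rack has its handle at (292,175) and its far end at (208,148).
Look-alikes: the blue jar (462,250), the small loose white bottle (352,172), the grey box (225,247) and the keypad (321,201). None of these match the description. I'll check my choice in a close crop.

```bash
cat > h.py <<'E'
import numpy as np, cv2
from scipy.spatial.transform import Rotation as R
from plant import r
def cam(name, st=None):
    c=r.calibration(name)
    if name=="wrist":
        T=np.eye(4); T[:3,:3]=R.from_quat(st["ee_rot"]).as_matrix(); T[:3,3]=st["ee_pos"]
        c["T"]=T@c["T_tool_cam"]
    return c
def ray(c,uv):
    d=(np.asarray(uv,float)-c["mtx"][:2,2])/c["mtx"][0,0]; s=d.copy()
    for _ in range(10): s=d/(1+c["k1"]*(s@s))
    return c["T"][:3,3], c["T"][:3,:3]@np.r_[s,1]
def plane(c,uv,z):
    o,d=ray(c,uv); return o+d*(z-o[2])/d[2]
def pix(c,p):
    q=np.linalg.inv(c["T"])@np.r_[p,1]; s=q[:2]/q[2]; s=s*(1+c["k1"]*(s@s))
    return s*c["mtx"][0,0]+c["mtx"][:2,2]
E
python3 - <<'E'
import cv2
a=cv2.imread("pics/scene0.png")[125:295,195:480]
cv2.imwrite("pics/crop0.png",cv2.resize(a,None,fx=2.8,fy=2.8,interpolation=cv2.INTER_CUBIC))
from h import *
c=cam("scene")
for n,p,z in [("full handle",(447,226),.0),("full far",(362,280),.006),("empty handle end",(293,181),.006),("empty far",(208,148),.006),("blue",(462,262),0),("loose",(352,178),0)]: print(n,plane(c,p,z).round(3))
E
```

```text
full handle [0.379 0.299 0.   ]
full far [0.643 0.227 0.006]
empty handle end [ 0.507 -0.103  0.006]
empty far [ 0.562 -0.382  0.006]
blue [0.452 0.382 0.   ]
loose [0.394 0.012 0.   ]
```

View pics/crop0.png

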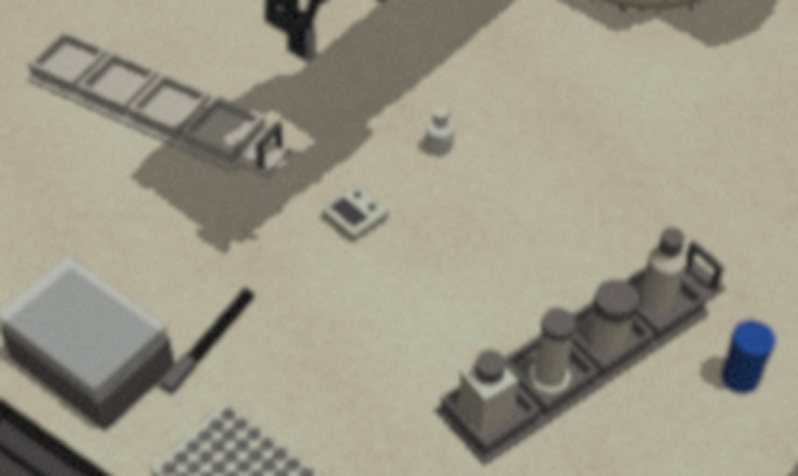

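The crop confirms the order from the plastic handle: tall, squat, slim, square. The target is the aluminium rack on the right (y<0). Next I'll take one close wrist view over each rack.

```bash
cat >> h.py <<'E'
def quat(u):
    u=np.r_[u[:2],0]/np.hypot(*u[:2]); x=np.array([0,0,-1.]); return R.from_matrix(np.c_[x,np.cross(u,x),u]).as_quat()
E
python3 - <<'E'
from h import *
import pickle
for n,p,u in [("full",(.515,.262,.25),(.966,-.26)),("empty",(.534,-.245,.25),(.19,-.98))]:
    r.reach(p,quat(u)); st=r.state(); im=r.grab_frame("wrist")
    cv2.imwrite(f"pics/w_{n}.png",im); pickle.dump(st,open(f"w_{n}.pkl","wb")); print(st['t'],st['ee_pos'].round(4) if hasattr(st['ee_pos'],'round') else st['ee_pos'],st['joint_positions'])
E
```

```text
1.125 [0.5152 0.2611 0.2498] [ 4.05385181e-01  1.98506913e-01  1.20524176e+00 -4.59451300e-04
  1.73830794e+00  6.68612134e-01]
3.0167 [ 0.5344 -0.2441  0.25  ] [-4.91481589e-01  2.26428213e-01  1.17268709e+00  3.02671922e-04
  1.74245914e+00  8.86211993e-01]
```

View pics/w_full.png

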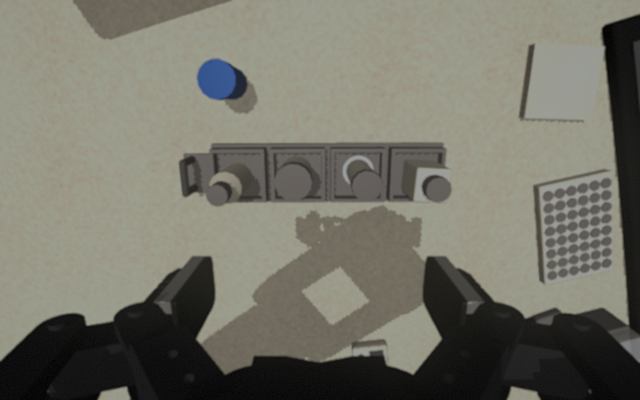

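View pics/w_empty.png

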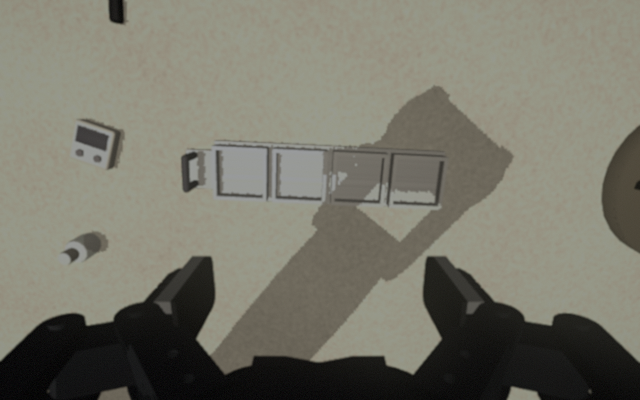

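Full rack: handle (187,175), tall bottle cap (219,192), jar lid (294,180), tube cap (366,184), square cap (437,188). Empty rack: handle (188,172), pockets from (242,172) to (417,180). Blue jar at (217,78). I'll stack an enlarged crop of both to pick the edges.

Run:
```python
import cv2, numpy as np
L=[]
for n in ("full","empty"):
    a=cv2.imread(f"pics/w_{n}.png")[135:215,172:458]
    a=cv2.resize(a,None,fx=2.8,fy=2.8,interpolation=cv2.INTER_CUBIC); L.append(a)
o=np.vstack(L); o=cv2.convertScaleAbs(o,alpha=1.4)
cv2.imwrite("pics/crop1.png",o); print(o.shape)
```

```text
(448, 801, 3)
```

View pics/crop1.png

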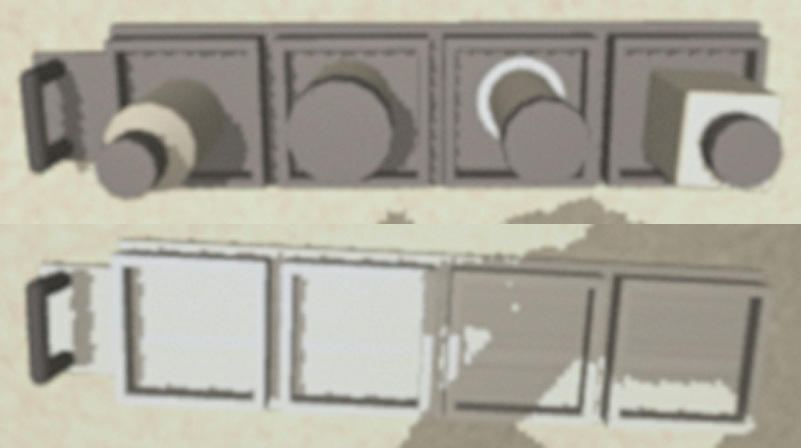

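```bash
cat > geo.py <<'E'
from h import *
import pickle
P={}
corn={"full":[(113,38),(768,38),(768,186),(113,185)],"empty":[(118,33),(768,60),(752,203),(118,181)]}
caps={"tall":((129,165),.096),"squat":((339,132),.070),"slim":((546,140),.090),"square":((743,150),.084)}
for n,c4 in corn.items():
    c=cam("wrist",pickle.load(open(f"w_{n}.pkl","rb")))
    w=np.array([plane(c,np.array(p)/2.8+(172,135),.024)[:2] for p in c4])
    y=(w[0]+w[3]-w[1]-w[2]); y/=np.linalg.norm(y); P[n]=(w.mean(0),y,np.r_[y[1],-y[0]])
    if __name__=="__main__": print(n,"sides mm",(1e3*np.linalg.norm(w-np.roll(w,-1,0),axis=1)).round(1),w.mean(0).round(4),"ydir",y.round(3))
    if n=="full":
        C={k:plane(c,np.array(p)/2.8+(172,135),z)[:2] for k,(p,z) in caps.items()}
if __name__=="__main__":
    o,y,x=P["full"]
    for k,v in C.items(): print(k,v.round(4),"rack x,y mm",(1e3*np.array([(v-o)@x,(v-o)@y])).round(1))
    for n in P:   # check against fixed cameras
        for cn in("scene","side"): print(n,cn,[pix(cam(cn),np.r_[P[n][0]+P[n][1]*d,.024]).round(0).tolist() for d in(.125,-.125)])
    for k,u in [("full",P["full"][2]),("empty",P["empty"][2])]:
        for s in(1,-1):
            for d in (.096,-.096):
                q=r.solve_ik(np.r_[P[k][0]+d*P[k][1],.035],quat(s*u)); print(k,s,d,None if q is None else np.round(q,2))
E
python3 geo.py
```

```text
full sides mm [245.7  57.8 255.6  57.2] [0.5239 0.2545] ydir [-0.966  0.26 ]
empty sides mm [244.8  56.2 248.1  57.5] [ 0.5295 -0.2551] ydir [-0.155  0.988]
tall [0.4273 0.2778] rack x,y mm [-2.7 99.3]
squat [0.4902 0.266 ] rack x,y mm [ 2.3 35.5]
slim [0.555  0.2503] rack x,y mm [  4.  -31.1]
square [0.6164 0.2291] rack x,y mm [ -0.5 -96. ]
full scene [[439.0, 224.0], [360.0, 275.0]]
full side [[199.0, 190.0], [291.0, 169.0]]
empty scene [[284.0, 172.0], [211.0, 141.0]]
empty side [[359.0, 241.0], [489.0, 291.0]]
full 1 0.096 [ 0.5   0.18  1.66 -0.    1.29 -0.8 ]
full 1 -0.096 [ 0.3   0.56  1.19 -0.    1.4  -1.01]
full -1 0.096 [ 0.5   0.18  1.66 -0.    1.29  2.34]
full -1 -0.096 [ 0.3   0.56  1.19 -0.    1.4   2.13]
empty 1 0.096 [-0.37  0.25  1.59 -0.    1.3  -0.53]
empty 1 -0.096 [-0.63  0.53  1.23 -0.    1.39 -0.78]
empty -1 0.096 [-0.37  0.25  1.59 -0.    1.3   2.62]
empty -1 -0.096 [-0.63  0.53  1.23 -0.    1.39  2.36]
```

```bash
cat > mv.py <<'E'
from geo import *
FLOOR=.010
def go(name,h,slot,u=None,dxy=(0,0),approach=.085):
    o,y,x=P["empty"]; u=P["full"][2] if u is None else u
    p=C[name]+np.array(dxy); z=FLOOR+h+r.hold_point_z; q=quat(u)
    r.command_gripper(approach)
    r.reach(np.r_[p,.19],q); r.servo_line(np.r_[p,z],vel=.1,f_stop=6) and print("contact on the way down")
    zg=r.state()["ee_pos"][2]; f0=r.state()["wrist_force"]
    r.command_gripper(0,f_grip=35); g=r.state()
    print(name,"grip",round(g["grip_width"],4),"z",round(zg,4),"df",np.round(g["wrist_force"]-np.array(f0),1))
    r.servo_line(np.r_[p,zg+.03],vel=.06); r.servo_line(np.r_[p,.19],vel=.15)
    s=r.state(); print("lifted grip",round(s["grip_width"],4),"df",np.round(np.array(s["wrist_force"])-f0,2))
    if s["grip_width"]<.02: return print("LOST")
    t=o+slot*y; q2=quat(x)
    r.reach(np.r_[t,.19],q2); r.servo_line(np.r_[t,zg+.012],vel=.1); r.hold(.2)
    hit=r.servo_line(np.r_[t,zg-.004],vel=.02,f_stop=2.5); s=r.state()
    print("down hit",hit,"z",round(s["ee_pos"][2]-zg,4),"t",s["t"])
    return zg,t
def release(zg,t):
    w=r.state()["grip_width"]
    r.command_gripper(w+.012); r.command_gripper(.08)
    r.servo_line(np.r_[t,.19],vel=.15); print("t",r.state()["t"])
E
python3 - <<'E'
from mv import *
go("tall",.040,-.096)
cv2.imwrite("pics/side1.png",cv2.resize(r.grab_frame("side")[180:330,280:560],None,fx=2.8,fy=2.8))
E
```

```text
tall grip 0.031 z 0.0319 df [-0.   0.1  1.3]
lifted grip 0.0311 df [ 0.34 -0.67 -2.44]
down hit True z -0.0004 t 13.8417
```

View pics/side1.png

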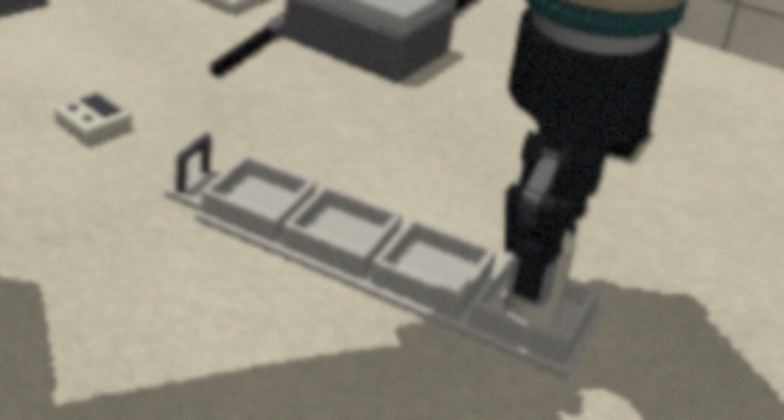

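The bottle is in the far pocket (near 540,310 in the crop). It touched down within 0.4 mm of its grasp height, so it is on the floor. Releasing now, then a check from above.

Run:
```python
from mv import *
o,y,x=P["empty"]; t=o-.096*y
release(None,t)
r.servo_line(np.r_[t,.25]); st=r.state(); im=r.grab_frame("wrist")
c=cam("wrist",st)
for d in(.096,-.096): print(d,pix(c,np.r_[o+d*y,.024]).round(0))
print("cap top px if centred",pix(c,np.r_[t,.096]).round(0))
cv2.imwrite("pics/w1.png",im)
```

```text
t 15.8417
0.096 [319. -28.]
-0.096 [319. 174.]
cap top px if centred [319. 189.]
```

View pics/w1.png

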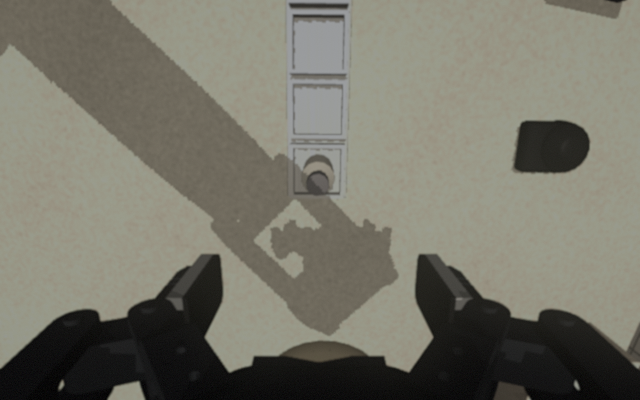

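The bottle stands upright with its cap at (318,182), in pocket (318,169), within about 1 mm of centre once parallax is removed. Continuing with the jar, then the tube.

Run:
```python
from mv import *
a=go("squat",.050,-.032)
ok=a and abs(r.state()["ee_pos"][2]-a[0])<.003
if ok:
    release(*a)
    a=go("slim",.042,.032)
cv2.imwrite("pics/side2.png",cv2.resize(r.grab_frame("side")[120:330,170:560],None,fx=2,fy=2))
```

```text
squat grip 0.0348 z 0.042 df [-0.7 -0.2  1.7]
lifted grip 0.0349 df [-0.75  1.03 -1.59]
down hit True z -0.0005 t 26.9667
t 28.8167
slim grip 0.0249 z 0.0341 df [-0.1  0.5  1.6]
lifted grip 0.0251 df [0.44 0.38 0.19]
down hit True z -0.0006 t 39.0917
```

View pics/side2.png

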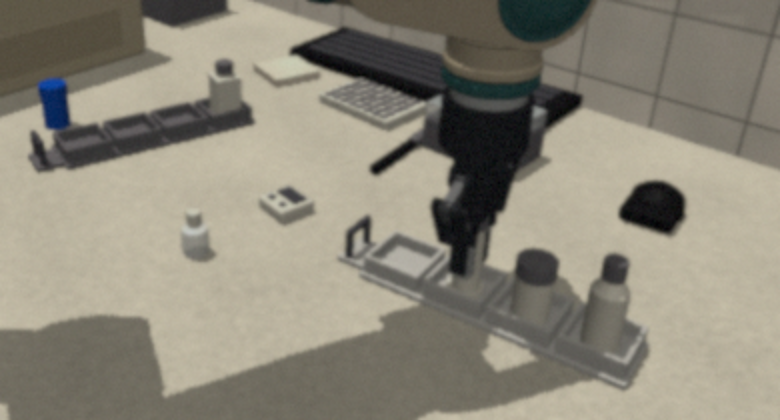

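The jar (535,285) and tall bottle (605,305) stand in their pockets. The tube is held on the floor of the third pocket (470,275), and the square bottle is still in place. I'll release the tube and move the square bottle.

Run:
```python
from mv import *
o,y,x=P["empty"]
release(None,o+.032*y)
a=go("square",.040,.096)
if a and abs(r.state()["ee_pos"][2]-a[0])<.003 and .030<r.state()["grip_width"]<.036:
    release(*a)
    r.reach(np.r_[o+.0*y,.27],quat(-y)); r.hold(.3); im=r.grab_frame("wrist")
    cv2.imwrite("pics/w2.png",im)
cv2.imwrite("pics/side3.png",cv2.resize(r.grab_frame("side")[200:330,320:520],None,fx=3,fy=3))
```

```text
t 41.1083
square grip 0.0337 z 0.0321 df [ 0. -1.  2.]
lifted grip 0.0336 df [-1.54  0.5  -1.24]
down hit True z -0.0006 t 50.8833
t 52.8
```

View pics/w2.png

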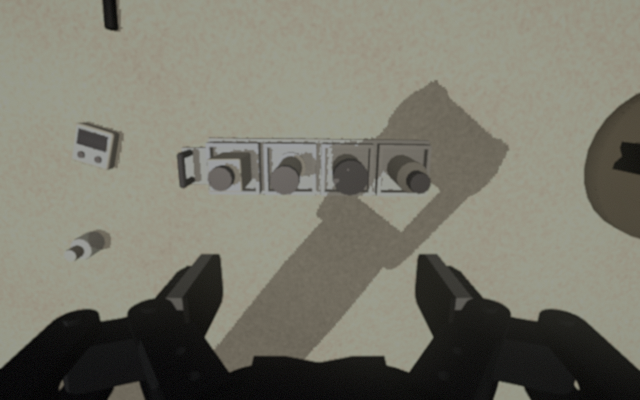

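View pics/side3.png

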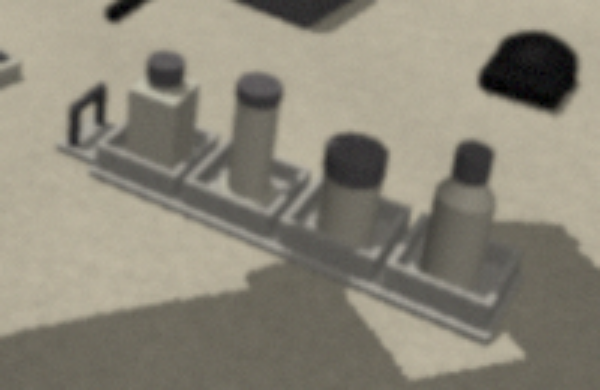

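All four stand upright inside their pockets. From the handle they are square (165,120), slim tube (257,140), jar (352,190) and tall bottle (462,215) in the side crop, and the top view agrees. The gripper is clear of everything.

```bash
python3 -c "
from plant import r
r.hold(.3); print(r.sign_off(), r.state()['t'])"
```

```text
the job is handed in; nothing more can be done
the job is handed in; nothing more can be done
```

All four containers are in the aluminium rack in reverse order, and I handed the job in at about 53 s of robot time, against the 120 s limit. From the aluminium handle outwards they stand square bottle, slim tube, squat jar, tall bottle.

- **Set-down:** each container touched its pocket floor within 0.6 mm of the height it was gripped at, before I let go. None was dropped.
- **Last views:** the wrist camera from above and the side camera both showed all four upright inside their pockets and released, with the gripper clear. The blue jar was not touched.
- **One disagreement:** after the first placing, a second wrist view put the rack about 5 mm further along its length than my first measurement. The tall bottle had shifted by nearly the same amount and sat within about 1 mm of its pocket centre, so I changed nothing.
- **Not checked separately:** I did not measure how well the other three are centred. They look inside their pockets in both views.

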